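Start the gem polishing lap

ROBOT

A 6-joint arm with a two-finger parallel gripper is mounted at the origin on the work surface. World frame = base frame: x ahead of the robot, y to its left, z up, the work surface at z = 0. Lengths are in m, angles in rad, forces in N, time in s.
With the tool pointing down it reaches from about 0.35 to 0.975 m from the base axis. Payload 4.9 kg.
Tool frame: the origin (TCP) lies midway between the tips of the shut fingers; the grasp point (between the pads) lies 19 mm behind it; z points along the fingers, y is the direction in which the jaws open and shut (so a half turn about z gives the same grasp; the last joint's range is limited). The gripper opens to 85 mm and grips with 20 to 120 N. Pads are 22 mm wide; open, the fingers measure 114 mm over their backs; the gripper's body (76 mm by 85 mm) begins 54 mm behind the grasp point. The pads swing forward as they close: fully open they stand 13 mm farther back than shut.
Start: joints at [-1.301, 0.053, 1.613, -0, 1.476, -0.119], TCP at [0.237, -0.578, 0.231] pointing down, gripper open.
Joint ranges: [-3.01, 3.01], [-1.01, 2.22], [0.06, 2.58], [-1.02, 4.17], [0.09, 2.62], [-3.14, 3.14]. Speed limits (rad/s): [2.57, 2.57, 3.14, 3.14, 3.14, 3.14].

INTERFACE

Orientations are given as a 3x3 rotation matrix whose columns are the frame's x, y, z axes.
In Python, from cell import robot gives the robot as it stands.
- The arm moves only by the tool servo_tool, never from a script. Its argument "commands" is text: rows parted by semicolons, each of 5 numbers parted by spaces: the closure, from 0 (fully open) to 1 (shut), then the shift along the world's x, y, z in mm, then the turn about the world's z in rad. A call has exactly 10 rows; each row shifts and turns the commanded pose from where the row before left it; what a row does not reach is not made up. A row lasts 1/10 s, in which the tool goes at most 50 mm and 8.59 degrees, less where a joint would pass 70% of its speed; a pose out of reach is approached as far as the arm can. A call with a gripper value outside its range is refused whole. The fingers move at their own pace and stop on an object; the grip force is fixed at half the most. Time passes only in rows, so rows that do not move let the fingers close, or fill a call up. It gives the time, the measured TCP pose, the force and the opening at its end, in the units of the state.
- robot.observe(): the state, without advancing time (a new reading comes with each control period).
- robot.grab_frame(name): name is "side" or "top" or "wrist"; returns a dict with "image" (384x512x3 uint8, red, green, blue), "fov_y" (degrees; the focal length in pixels is half the picture's height over the tangent of half this angle, whatever the lens; pixels are square), "cx", "cy" (the principal point, pixels), "distortion" ([k1, k2, p1, p2, k3] as OpenCV has them; the pictures are not rectified), "rvec" (rotation vector, rad) and "tvec" (3), from world to camera coordinates, as OpenCV has them; the wrist camera has in their place "T_tool_cam" (4x4, takes a point from camera to tool coordinates, whose origin is the TCP and whose axes are the flange's). Camera axes: x right, y down, z forward; pixel columns grow to the right and rows downward; lengths in m; the calibration is good to about 2 mm. A picture is of the moment at which its call begins: read the wrist's pose just before it. There is no depth.
- robot.finish_job(): hands the job in, once; it reports no verdict.
The state is a dict: "time": time; "joint_positions": joint angles; "joint_velocities": joint speeds; "joint_torque": joint torques, N m; "position": TCP position; "eef_rot": TCP orientation; "ft_force": force on the tool from outside, world axes, zero at the start; "wrist_torque": the same for the moment, N m; "gripper_width": opening from 0.0 (shut) to 1.0 (fully open).
Only numpy, scipy, OpenCV 4.12 (cv2) and the standard library are available. Lean on these libraries where they do the work, as an engineer would, in place of code of your own. Each camera call takes 0.05 s, during which the arm holds its last target.

TASK

Get the gem polisher running: with the fingertips, push the drip spout round without gripping it until its nozzle hangs over the orange disc in the middle of the lap, and leave it there. Then gently press the green start button well down and let it come up again. Do not touch the lap or press the red and yellow buttons, and leave everything else on the bench where it is.

Things in the scene. Friction and masses are not known exactly. Their poses are not given: they have to be found in the camera images.
- green_base: fixed black round housing of the green button, 44 mm across, 12 mm tall, standing on the control box; origin at the centre of its underside. The button stands 12 mm above it when up
- spout (a joint): swing angle (rad) of the steel drip spout about its upright pivot (spout_pivot). 0 = bar along the unit's own -x, 1.571 = bar along the unit's -y, nozzle exactly over the middle of the lap; it grows counter-clockwise seen from above, stops at 0 and 2.7. It starts between 0.15 and 0.6. Light friction (about 0.05 N m, under 1 N at the bar's free end): it stays where it is left
- unit: polishing unit, fixed: round dark steel splash basin 230 mm across with its rim 95 mm high; origin on the table under the basin's centre, z up; its +y points from the centre to the spout's pivot post (24 mm thick, 135 mm from the centre, spout hub 28 mm across on top reaching 155 mm)
- lap: round lap (polishing disc), grey, 200 mm across, top face 82 mm above the table, 13 mm below the basin's rim, with an orange disc 56 mm across in its middle; same origin and axes as the unit
- lap_centre (a point): centre of the orange disc, on its face, 83 mm above the table
- spout_pivot (a point): point on the spout's upright pivot axis, at mid-height of the bar (143 mm above the table)
- nozzle (a point): lower end of the short brass nozzle (10 mm thick) under the free end of the spout bar, 135 mm from the pivot axis, 121 mm above the table. The bar above it is straight and level, 10 mm wide, 16 mm tall, with a brass end cap (135 to 151 mm above the table), and runs from the hub to 141 mm from the axis
- spout_flank_a: the half of the spout bar (split lengthwise, 5 mm thick each) whose outer face looks towards smaller joint values: push on this face to increase the angle; origin on the pivot axis, 131 mm above the table
- spout_flank_b: the other half of the spout bar, whose outer face looks towards larger joint values; same origin
- console: grey control box, fixed, 90 x 210 x 30 mm, origin at the centre of its underside; carries three equal push buttons in black housings in one row along its own y, 66 mm apart, in any order
- green (a joint): travel of the green button in m: 0 up, 0.008 fully down; a spring pushes it back up, about 1 N at the start of the travel, 4 N when fully down
- green_top (a point): middle of the top face of the green button (starts the lap), 28 mm across, 54 mm above the table when up; pressed straight down
- red (a joint): travel of the red button in m: 0 up, 0.008 fully down; a spring pushes it back up, about 1 N at the start of the travel, 4 N when fully down
- red_top (a point): middle of the top face of the red button (stop, leave alone), 28 mm across, 54 mm above the table when up; pressed straight down
- yellow (a joint): travel of the yellow button in m: 0 up, 0.008 fully down; a spring pushes it back up, about 1 N at the start of the travel, 4 N when fully down
- yellow_top (a point): middle of the top face of the yellow button (speed, leave alone), 28 mm across, 54 mm above the table when up; pressed straight down
- dop_purple: loose dop stand with a purple stone: octagonal aluminium foot 60 mm across, thin upright stick, 106 mm tall in all; origin at the centre of its underside; leave alone
- dop_blue: loose dop stand with a blue stone, same size as the purple one (60 mm foot, 106 mm tall); origin at the centre of its underside; leave alone
- spirit_jar: loose glass jar with a white cap, 60 mm across, 85 mm tall; origin at the centre of its underside; leave alone
- dish: loose round white lidded dish of polishing paste, 72 mm across, 22 mm tall; origin at the centre of its underside; leave alone
- dressing_stone: loose yellow and green dressing stone, 45 x 90 x 26 mm; origin at the centre of its underside; leave alone
- gem_tray: loose black tray of purple rough stones, 140 x 200 x 25 mm; origin at the centre of its underside; leave alone

How it is judged:
By the outcome, as a careful person would: the job done as asked, in the order asked, and still so for the second after the job is handed in, with the robot touching nothing.
It also fails if it takes over 48 s, if anything falls off the work surface, if the arm or the gripper's body presses on something with over 40 N, if the wrist force passes 120 N, or if a joint passes its speed limit or range.

## Working session

There is one attempt and no reset: what is moved stays moved. The work goes in short steps, Python scripts to look and compute and a tool call to move; the robot and the scene stay as the last step left them, time stands still between calls to the robot, and variables do not carry over. Pictures are saved under pics/ and viewed, and the job is handed in when it is done.

Besides the shell and the picture viewer there is one more tool, called after "Emit:" as name(argument=value, ...) on one line, values as JSON. servo_tool: Moves the arm, as the interface text tells. Its arguments: {"type":"object","properties":{"commands":{"type":"string"}},"required":["commands"]}

```bash
mkdir -p pics
cat > h.py <<'E'
import numpy as np, cv2, pickle
from cell import robot
def K(f):
    F=f["image"].shape[0]/2/np.tan(np.radians(f["fov_y"])/2)
    return np.array([[F,0,f["cx"]],[0,F,f["cy"]],[0,0,1.]])
def cam(f,st=None):
    if "rvec" in f:
        R=cv2.Rodrigues(np.array(f["rvec"],float))[0]; t=np.array(f["tvec"],float).ravel()
        return R.T, -R.T@t
    T=np.array(f["T_tool_cam"]);Rt=np.array(st["eef_rot"]).reshape(3,3);p=np.array(st["position"])
    return Rt@T[:3,:3], Rt@T[:3,3]+p
def ray(f,uv,st=None):
    n=cv2.undistortPoints(np.array(uv,float).reshape(-1,1,2),K(f),np.array(f["distortion"],float)).reshape(-1,2)
    R,c=cam(f,st); return c,np.c_[n,np.ones(len(n))]@R.T
def onz(f,uv,z,st=None):
    c,d=ray(f,uv,st); return c+d*((z-c[2])/d[:,2])[:,None]
def proj(f,P,st=None):
    R,c=cam(f,st); r=cv2.Rodrigues(R.T)[0]
    return cv2.projectPoints(np.array(P,float).reshape(-1,1,3),r,-R.T@c,K(f),np.array(f["distortion"],float))[0].reshape(-1,2)
def snap(name,tag):
    st=robot.observe(); f=robot.grab_frame(name); pickle.dump((f,st),open(f"pics/{tag}.pkl","wb"))
    cv2.imwrite(f"pics/{tag}.png",cv2.resize(f["image"][:,:,::-1],None,fx=1.5,fy=1.5)); return f,st
def load(tag): return pickle.load(open(f"pics/{tag}.pkl","rb"))
E
python3 - <<'E'
from h import *
for n in("top","side","wrist"):
    f,st=snap(n,n+"0"); print(n,cam(f,st)[1],f["fov_y"])
print(st["position"],st["time"],st["eef_rot"],st["ft_force"])
E
```

```text
top [0.40594676 0.07074167 1.46935142] 49.799860775069064
side [ 0.48119264 -1.09664946  0.77015184] 43.32795860321101
wrist [ 0.30531951 -0.55114271  0.37336754] 64.5622846944539
[ 0.23677607 -0.57778652  0.23017251] 0.1 [[ 9.25358344e-01  3.79093237e-01 -5.03799516e-04]
 [ 3.79093501e-01 -9.25356544e-01  1.83951358e-03]
 [ 2.31152977e-04 -1.89319636e-03 -9.99998181e-01]] [-0.94703971  0.5364677   0.74964982]
```

View pics/top0.png

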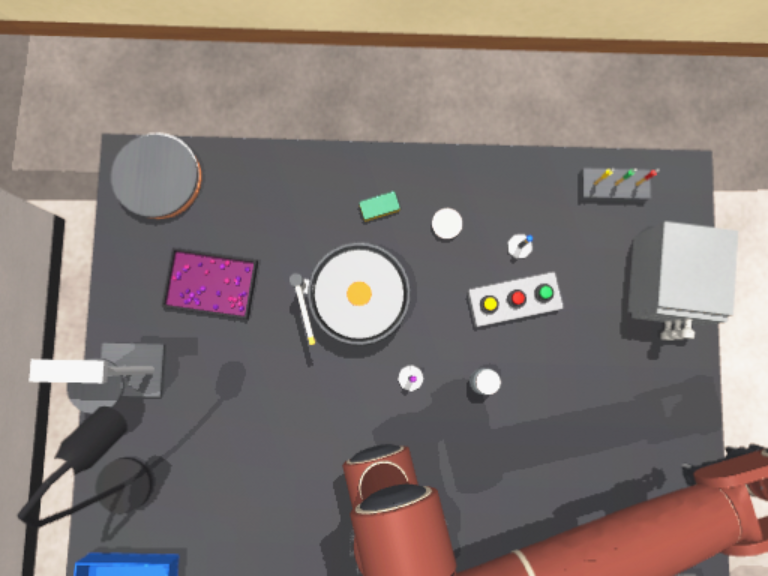

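View pics/side0.png

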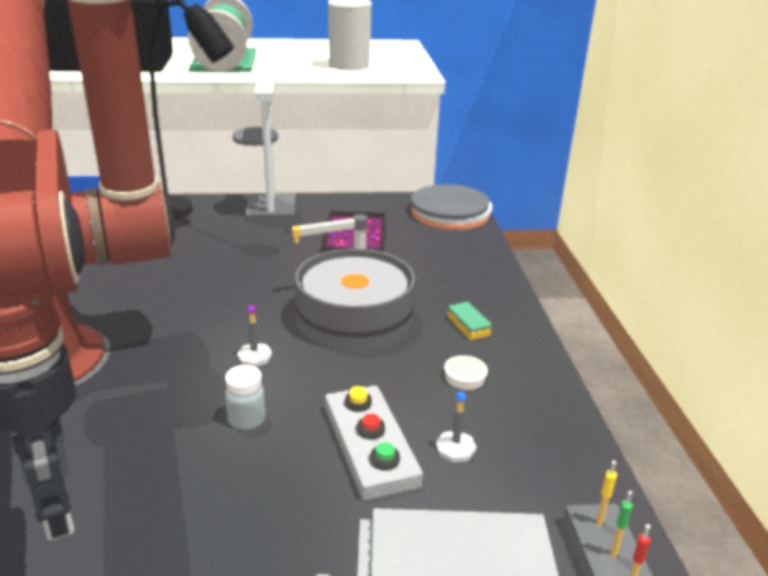

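View pics/wrist0.png

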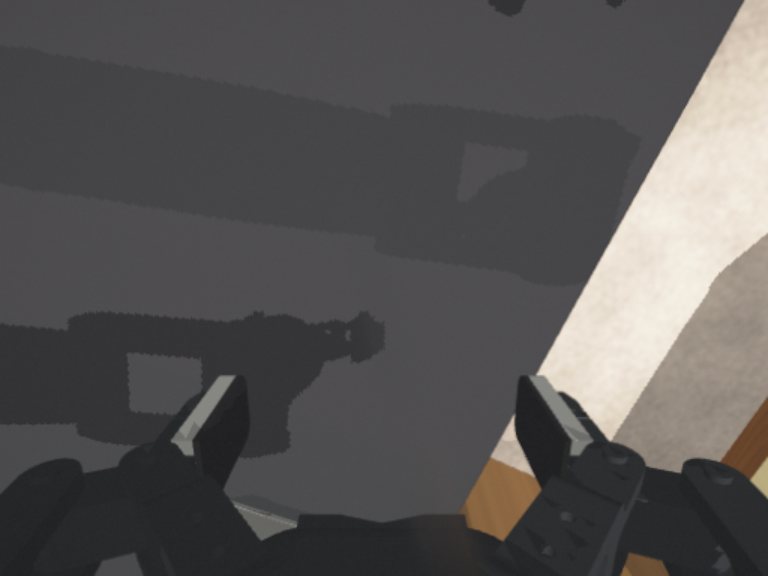

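The top view (at 1.5x) shows the lap centre at about (359,293), spout hub (296,280), brass end (311,343), yellow/red/green buttons at (490,304), (518,298), (546,292). Next I measure these.

```bash
cat > m.py <<'E'
from h import *
def blobs(f,lo,hi,box=None,minA=8):
    hsv=cv2.cvtColor(f["image"],cv2.COLOR_RGB2HSV); m=cv2.inRange(hsv,np.array(lo),np.array(hi))
    if box: 
        k=np.zeros_like(m);k[box[1]:box[3],box[0]:box[2]]=1;m=m*k
    n,l,s,c=cv2.connectedComponentsWithStats(m)
    return [(c[i].round(2),s[i][4]) for i in range(1,n) if s[i][4]>=minA],m
E
python3 - <<'E'
from m import *
f,st=load("top0"); s,_=load("side0")
q={"orange":((10,120,120),(22,255,255),(220,180,260,215),.083),"green":((45,120,60),(80,255,255),(350,180,380,210),.054),
"red":((0,150,80),(8,255,255),(335,190,355,210),.054),"yel":((23,150,80),(35,255,255),(315,190,338,215),.054),
"brass":((15,100,80),(35,255,255),(190,215,215,240),.147)}
qs={"orange":((220,175,255,205)),"green":((240,290,275,320)),"red":((230,270,262,292)),"yel":(225,250,250,272),"brass":(190,145,205,165)}
for k,(lo,hi,b,z) in q.items():
    r,_=blobs(f,lo,hi,b); r2,_=blobs(s,lo,hi,qs[k])
    print(k,[(c,a,onz(f,c,z)[0].round(4)) for c,a in r],"SIDE",[(c,a,onz(s,c,z)[0].round(4)) for c,a in r2])
# hub corners and bar
print("hub",onz(f,[(296/1.5,280/1.5)],.155)[0].round(4))
im=f["image"][170:240,180:285,::-1]; cv2.imwrite("pics/crop.png",cv2.resize(im,None,fx=7,fy=7,interpolation=cv2.INTER_CUBIC))
im=s["image"][135:220,180:290,::-1]; cv2.imwrite("pics/crops.png",cv2.resize(im,None,fx=7,fy=7,interpolation=cv2.INTER_CUBIC))
E
```

```text
orange [(array([238.89, 195.4 ]), np.int32(205), array([0.5634, 0.1085, 0.083 ]))] SIDE [(array([236.45, 187.02]), np.int32(129), array([0.5591, 0.1087, 0.083 ]))]
green [(array([363.32, 194.49]), np.int32(57), array([ 0.5803, -0.3205,  0.054 ]))] SIDE [(array([256.74, 300.26]), np.int32(97), array([ 0.5769, -0.3275,  0.054 ]))]
red [(array([344.93, 198.35]), np.int32(55), array([ 0.5653, -0.2568,  0.054 ]))] SIDE [(array([247.06, 281.23]), np.int32(93), array([ 0.5611, -0.2659,  0.054 ]))]
yel [(array([326.47, 202.07]), np.int32(59), array([ 0.5509, -0.193 ,  0.054 ]))] SIDE [(array([238.34, 263.04]), np.int32(108), array([ 0.5456, -0.2007,  0.054 ]))]
brass [(array([207.38, 226.9 ]), np.int32(21), array([0.4528, 0.2042, 0.147 ]))] SIDE [(array([197.31, 155.05]), np.int32(59), array([0.4483, 0.1905, 0.147 ]))]
hub [0.5801 0.2401 0.155 ]
```

View pics/crop.png

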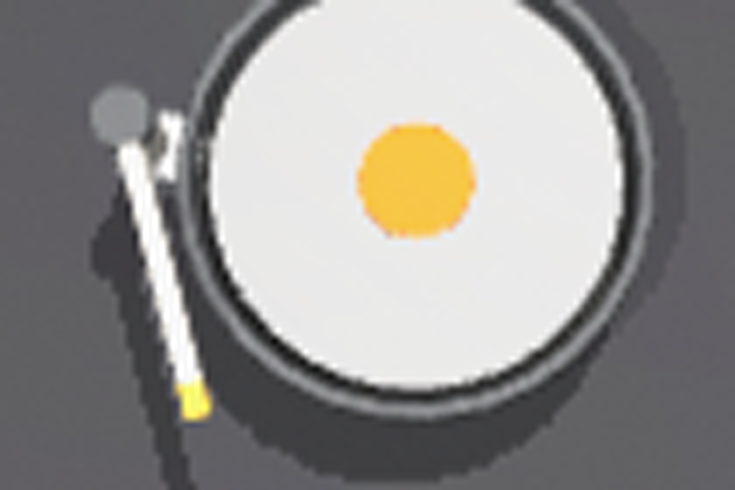

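View pics/crops.png

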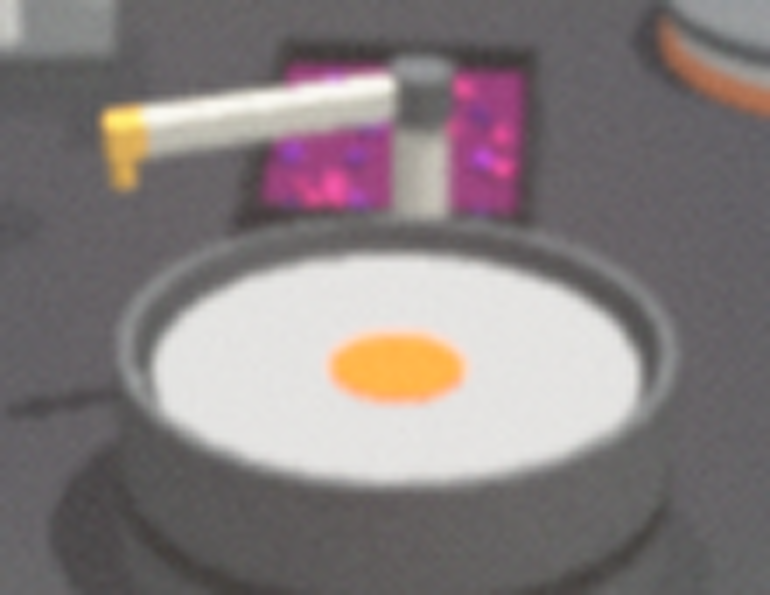

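```bash
cat > g.py <<'E'
from m import *
C=np.array([.5612,.1086])
P0=np.array([.580,.242])
E
python3 - <<'E'
from g import *
f,_=load("top0"); s,_=load("side0")
print("hub top",onz(f,[(180+120/7,170+113/7)],.155)[0].round(4)," side",onz(s,[(180+422/7,135+68/7)],.155)[0].round(4))
print("tip cap top",onz(f,[(180+193/7,170+401/7)],.151)[0].round(4),"cap side",onz(s,[(180+127/7,135+115/7)],.151)[0].round(4))
print("bar root",onz(f,[(180+131/7,170+150/7)],.151)[0].round(4))
# lamp base and pole
print("lamp base side",onz(s,[(270/1.5,205/1.5),(245/1.5,213/1.5),(297/1.5,213/1.5)],0.02).round(3))
print("lamp base top",onz(f,[(162/1.5,345/1.5),(162/1.5,397/1.5),(133/1.5,370/1.5)],0.02).round(3))
# basin rim circle fit in top
hsv=cv2.cvtColor(f["image"],cv2.COLOR_RGB2HSV); m=((hsv[:,:,2]>200)&(hsv[:,:,1]<40)).astype(np.uint8)
n,l,st,c=cv2.connectedComponentsWithStats(m); i=l[175,238]; 
cs,_=cv2.findContours((l==i).astype(np.uint8),0,1); p=onz(f,max(cs,key=len).reshape(-1,2),.082)[:,:2]
print("lap circle",[np.round(v,4) for v in cv2.minEnclosingCircle((p*1000).astype(np.float32))])
E
```

```text
hub top [0.5818 0.2408 0.155 ]  side [0.5779 0.2415 0.155 ]
tip cap top [0.4515 0.2031 0.151 ] cap side [0.4507 0.2067 0.151 ]
bar root [0.5653 0.2356 0.151 ]
lamp base side [[0.374 0.615 0.02 ]
 [0.315 0.568 0.02 ]
 [0.443 0.564 0.02 ]]
lamp base top [[0.439 0.56  0.02 ]
 [0.32  0.553 0.02 ]
 [0.38  0.623 0.02 ]]
lap circle [array([563.933 , 108.3767]), np.float64(98.9489)]
```

Emit:
servo_tool(commands="1 24 38 0 0;1 24 38 0 0;1 24 38 0 0;1 24 38 0 0;1 24 38 0 0;1 24 38 0 0;1 24 38 0 0;1 24 38 0 0;1 24 38 0 0;1 24 38 0 0")

```text
time: 1.15
position: [0.4774, -0.1965, 0.2311]
eef_rot: [[0.925, 0.379, -0.0], [0.379, -0.925, -0.0], [-0.0, 0.0, -1.0]]
ft_force: [0.3, 0.0, 1.0]
gripper_width: -0.0
```

Emit:
servo_tool(commands="1 -1 46 0 -0.02;1 -1 46 0 -0.02;1 -1 46 0 -0.02;1 -1 46 0 -0.02;1 -1 46 0 -0.02;1 -1 46 0 -0.015;1 -1 46 0 0;1 -1 46 0 0;1 -1 46 0 0;1 -1 46 0 0")

```text
time: 2.15
position: [0.4663, 0.2636, 0.2311]
eef_rot: [[0.963, 0.271, 0.0], [0.271, -0.963, -0.0], [0.0, 0.0, -1.0]]
ft_force: [0.6, -0.3, 0.2]
gripper_width: 0.0
```

Run:
```python
from h import *
for n in("top","wrist"): f,st=snap(n,n+"1")
print(st["time"],st["position"],np.round(st["eef_rot"],3),st["joint_positions"],st["gripper_width"],st["ft_force"])
```

```text
2.2 [0.46539259 0.26915033 0.2310478 ] [[ 0.961  0.275 -0.001]
 [ 0.275 -0.961  0.005]
 [ 0.001 -0.005 -1.   ]] [ 0.3832163  -0.15844784  1.81654817  0.00508322  1.48234853  1.67470371] -0.0030145407852160385 [-2.99754658  1.08732046  0.66635629]
```

View pics/wrist1.png

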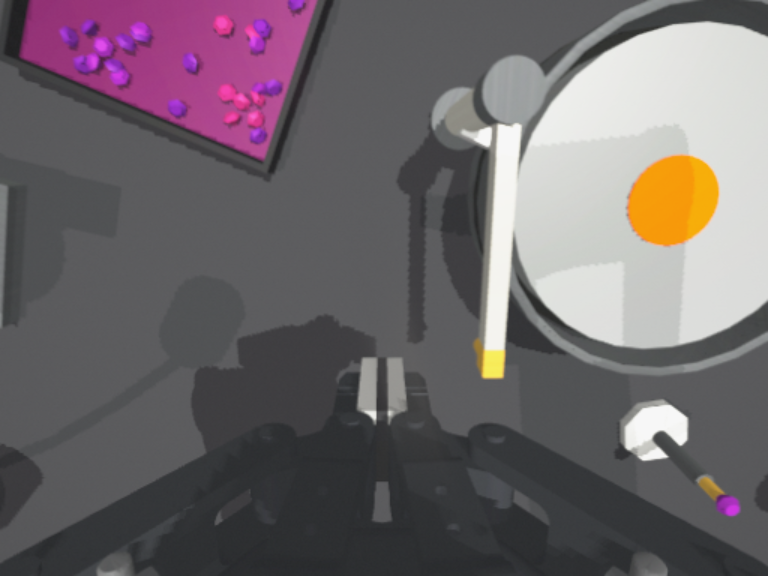

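View pics/top1.png

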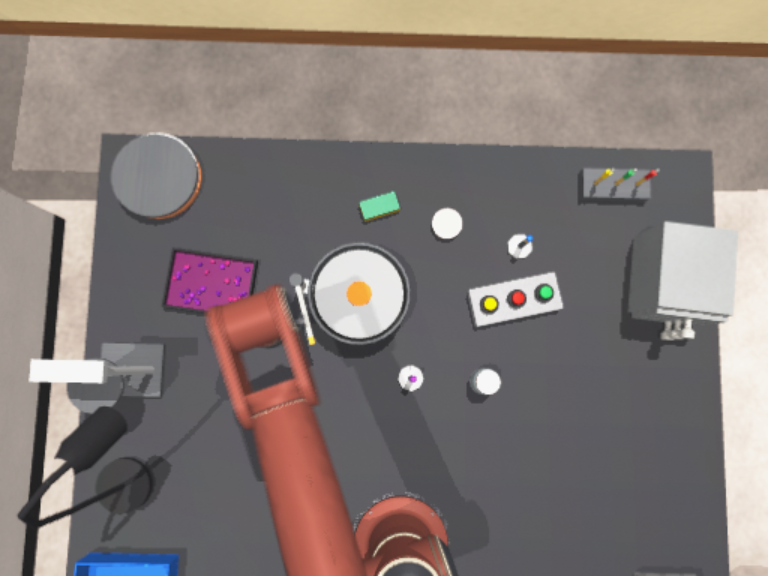

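Run:
```python
from g import *
f,st=load("wrist1")
r,m=blobs(f,(10,120,120),(22,255,255),(400,90,500,175)); print(r,onz(f,r[0][0],.083,st))
mm=cv2.moments(np.zeros(1)) if 0 else None
for n,uv,z in (("hub",(513/1.5,90/1.5),.155),("hubL",(481/1.5,90/1.5),.155),("hubR",(546/1.5,90/1.5),.155),("capend",(492/1.5,377/1.5),.151),("capL",(481/1.5,365/1.5),.151),("capR",(503/1.5,365/1.5),.151)): print(n,onz(f,[uv],z,st)[0].round(4))
```

```text
[(array([448.49, 133.03]), np.int32(2826))] [[0.56360505 0.10688865 0.083     ]]
hub [0.5807 0.2408 0.155 ]
hubL [0.5769 0.2544 0.155 ]
hubR [0.5848 0.2268 0.155 ]
capend [0.4448 0.2004 0.151 ]
capL [0.4498 0.2085 0.151 ]
capR [0.4531 0.1972 0.151 ]
```

Emit:
servo_tool(commands="1 0 0 -10 0;1 0 0 -16 0;1 0 0 -16 0;1 0 0 -16 0;1 0 0 -16 0;1 0 0 -16 0;1 0 0 -13 0;1 0 0 0 0;1 3 -9 0 0;1 3 -9 0 0")

```text
time: 3.25
position: [0.4738, 0.2434, 0.1293]
eef_rot: [[0.963, 0.271, 0.002], [0.271, -0.963, 0.0], [0.002, 0.0, -1.0]]
ft_force: [0.5, -0.0, 0.9]
gripper_width: -0.001
```

```bash
cat >> g.py <<'E'
P=np.array([.5807,.2408]); 
def U(a): return np.array([np.cos(a),np.sin(a)])
def rel(p,a): d=np.array(p)[:2]-P; return d@U(a), d@U(a+np.pi/2)
E
python3 - <<'E'
from g import *
st=robot.observe(); print(st["position"],st["ft_force"]); a0=np.radians(196.6)
print(rel(st["position"],a0))
# arc rows: heading a, offset d=.016, r=.102
p=P+.102*U(a0)-.018*U(a0+np.pi/2); print("to contact",(p-st["position"][:2])*1000)
for k in range(20):
    a=a0+.05*(k+1); q=P+.102*U(a)-.018*U(a+np.pi/2); print(k,((q-p)*1000).round(1),end=" "); p=q
E
```

```text
[0.47379539 0.24339647 0.12932489] [ 0.50028843 -0.00249738  0.8707995 ]
(np.float64(0.10170732385695323), np.float64(-0.03302965856519837))
to contact [  4.01332046 -14.48687526]
0 [ 0.7 -5.1] 1 [ 1.  -5.1] 2 [ 1.2 -5. ] 3 [ 1.5 -5. ] 4 [ 1.7 -4.9] 5 [ 2.  -4.8] 6 [ 2.2 -4.7] 7 [ 2.4 -4.6] 8 [ 2.7 -4.4] 9 [ 2.9 -4.3] 10 [ 3.1 -4.2] 11 [ 3.3 -4. ] 12 [ 3.5 -3.8] 13 [ 3.7 -3.6] 14 [ 3.9 -3.5] 15 [ 4.  -3.3] 16 [ 4.2 -3.1] 17 [ 4.3 -2.8] 18 [ 4.5 -2.6] 19 [ 4.6 -2.4]
```

Emit:
servo_tool(commands="1 1.5 -5 0 0;1 1.5 -5 0 0;1 0.5 -3 0 0;1 0.7 -5.1 0 0.05;1 1 -5.1 0 0.05;1 1.2 -5 0 0.05;1 1.5 -5 0 0.05;1 1.7 -4.9 0 0.05;1 2 -4.8 0 0.05;1 0 0 0 0")

```text
time: 4.25
position: [0.4848, 0.2004, 0.1285]
eef_rot: [[0.84, 0.542, 0.0], [0.542, -0.84, 0.0], [0.0, 0.0, -1.0]]
ft_force: [0.4, 0.0, 0.5]
gripper_width: -0.003
```

Run:
```python
from g import *
f,st=snap("wrist","wrist2"); print(st["position"],st["ft_force"]); print(rel(st["position"],np.radians(196.6)+.3))
```

```text
[0.48476345 0.20040003 0.12852932] [0.36480786 0.04939976 0.48491486]
(np.float64(0.10219999517825798), np.float64(-0.01977723939929833))
```

View pics/wrist2.png

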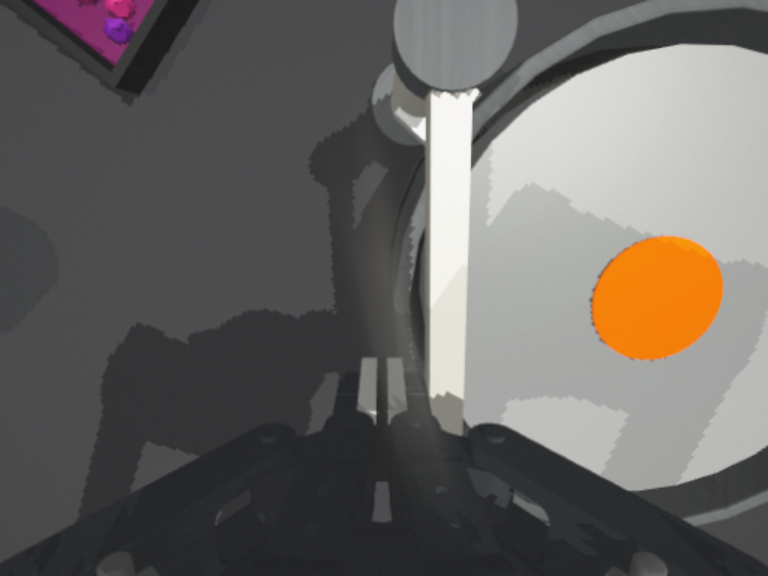

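Run:
```python
from g import *
f,st=load("wrist2")
p=onz(f,np.array([(472,150),(465,380)])/1.5,.151,st)[:,:2]; d=p[1]-p[0]; a=np.arctan2(d[1],d[0])%(2*np.pi); print(np.degrees(a),rel(p[0],a),rel(st["position"],a), "hub",onz(f,[(455/1.5,31/1.5)],.155,st))
```

```text
214.2660820004804 (np.float64(0.027060866990859838), np.float64(0.0052203660159368835)) (np.float64(0.10203168017613141), np.float64(-0.020628001675604468)) hub [[0.57963959 0.24034323 0.155     ]]
```

Run:
```python
from g import *
st=robot.observe(); a0=np.radians(214.27); p=np.array(st["position"][:2])
for k in range(16):
    a=a0+.05*(k+1); q=P+.102*U(a)-.0206*U(a+np.pi/2); print(k,((q-p)*1000).round(1)); p=q
print(P+.102*U(np.radians(262.2))-.0206*U(np.radians(352.2)))
```

```text
0 [ 2.3 -4.9]
1 [ 2.4 -4.6]
2 [ 2.6 -4.5]
3 [ 2.8 -4.4]
4 [ 3.  -4.2]
5 [ 3.2 -4.1]
6 [ 3.4 -3.9]
7 [ 3.6 -3.7]
8 [ 3.8 -3.5]
9 [ 4.  -3.3]
10 [ 4.2 -3.1]
11 [ 4.3 -2.9]
12 [ 4.4 -2.7]
13 [ 4.6 -2.5]
14 [ 4.7 -2.2]
15 [ 4.8 -2. ]
[0.54644761 0.14253946]
```

Emit:
servo_tool(commands="1 2.3 -4.9 0 0.05;1 2.4 -4.6 0 0.05;1 2.6 -4.5 0 0.05;1 2.8 -4.4 0 0.05;1 3 -4.2 0 0.05;1 3.2 -4.1 0 0.05;1 3.4 -3.9 0 0.05;1 3.6 -3.7 0 0.05;1 3.8 -3.5 0 0.05;1 4 -3.3 0 0.05")

```text
time: 5.3
position: [0.5155, 0.1599, 0.1283]
eef_rot: [[0.476, 0.88, -0.0], [0.88, -0.476, 0.0], [0.0, -0.0, -1.0]]
ft_force: [-0.0, 0.0, 1.2]
gripper_width: -0.001
```

Emit:
servo_tool(commands="1 4.2 -3.1 0 0.05;1 4.3 -2.9 0 0.05;1 4.4 -2.7 0 0.05;1 2.3 -1.2 0 0.025;1 0 0 0 0;1 0 0 0 0;1 0 0 0 0;1 0 0 0 0;1 0 0 0 0;1 0 0 0 0")

```text
time: 6.3
position: [0.5308, 0.1498, 0.1283]
eef_rot: [[0.317, 0.949, 0.0], [0.949, -0.317, 0.0], [0.0, 0.0, -1.0]]
ft_force: [0.7, -0.2, 1.0]
gripper_width: -0.002
```

Run:
```python
from g import *
f,st=snap("wrist","wrist3"); print(st["position"],st["ft_force"],np.round(st["eef_rot"],3)[:,0]);snap("side","side3");snap("top","top3")
```

```text
[0.53078421 0.14978816 0.12833728] [ 0.72896208 -0.24658974  1.03211436] [0.317 0.949 0.   ]
```

View pics/wrist3.png

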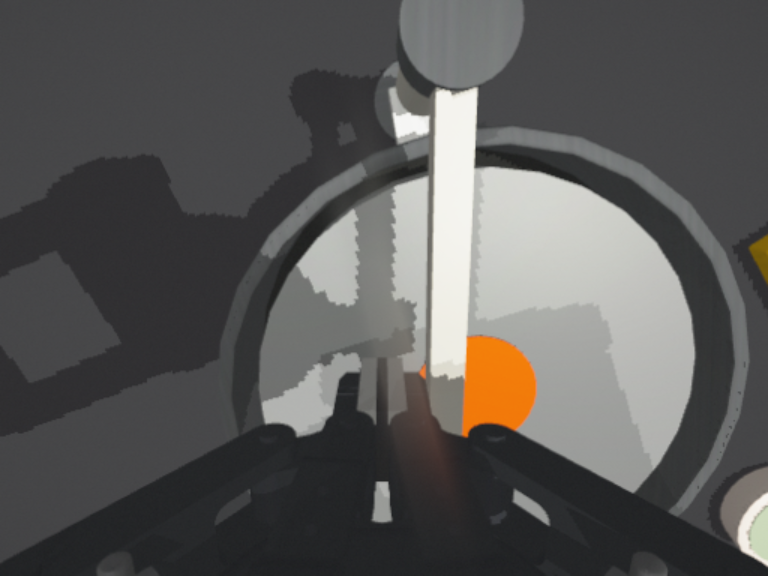

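View pics/side3.png

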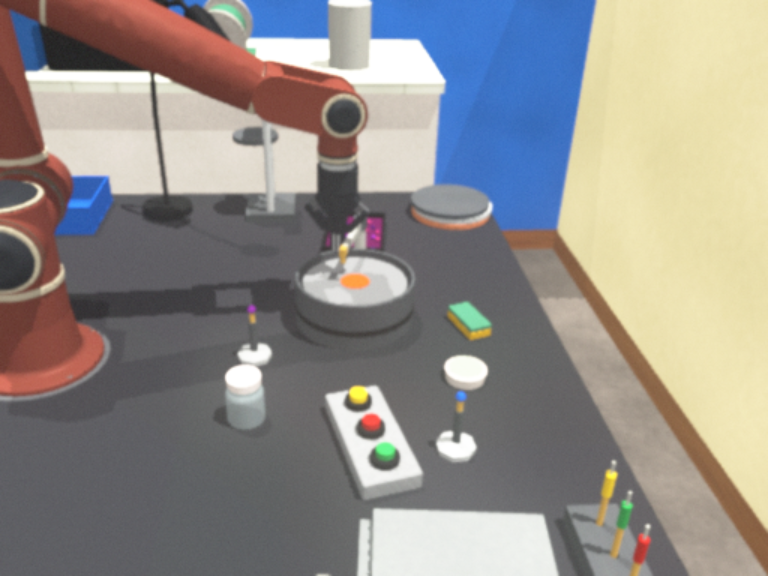

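Run:
```python
from g import *
f,st=load("wrist3")
p=onz(f,np.array([(477,110),(463,430)])/1.5,.151,st)[:,:2]; d=p[1]-p[0]; a=np.arctan2(d[1],d[0])%(2*np.pi); print(np.degrees(a),rel(p[0],a),rel(p[1],a),rel(st["position"],a))
print("hub",onz(f,[(461/1.5,28/1.5)],.155,st))
# lap outline centre from wrist: lap left/right edge of orange
m=blobs(f,(8,120,120),(22,255,255),(270,210,380,300))[1]; ys,xs=np.nonzero(m)
pr=[(xs[ys==y].max()+1,y) for y in range(232,285)]; q=onz(f,pr,.083,st)[:,:2]
A=np.c_[2*q,np.ones(len(q))]; s=np.linalg.lstsq(A,(q**2).sum(1),rcond=None)[0]; print("orange c",s[:2],np.sqrt(s[2]+s[:2]@s[:2]))
p0=np.array(st["position"][:2])
for deg in(262.2,):
    t=P+.102*U(np.radians(deg))-.0206*U(np.radians(deg+90)); print((t-p0)*1000,np.radians(deg)-a)
```

```text
252.30622044322007 (np.float64(0.017857459622326634), np.float64(0.005452163218277508)) (np.float64(0.10805866191177742), np.float64(0.005452163218277489)) (np.float64(0.10187736098487608), np.float64(-0.019893300514057504))
hub [[0.5806706  0.23994077 0.155     ]]
orange c [0.56339767 0.10685966] 0.027911852047072958
[15.66339252 -7.24870261] 0.17267902873231478
```

Emit:
servo_tool(commands="1 4 -2 0 0.04;1 4 -2 0 0.04;1 4 -1.7 0 0.04;1 3 -1.2 0 0.04;1 1.6 -0.6 0 0.016;1 0 0 0 0;1 0 0 0 0;1 0 0 0 0;1 0 0 0 0;1 0 0 0 0")

```text
time: 7.45
position: [0.5474, 0.1423, 0.1283]
eef_rot: [[0.146, 0.989, 0.0], [0.989, -0.146, -0.0], [-0.0, 0.0, -1.0]]
ft_force: [0.0, 1.0, 0.3]
gripper_width: -0.002
```

Run:
```python
from g import *
f,st=snap("wrist","wrist4"); print(st["position"],st["ft_force"],np.round(st["eef_rot"],3)[:,0])
```

```text
[0.54737499 0.14227994 0.12832812] [0.04678038 1.00810626 0.28673244] [ 0.146  0.989 -0.   ]
```

View pics/wrist4.png

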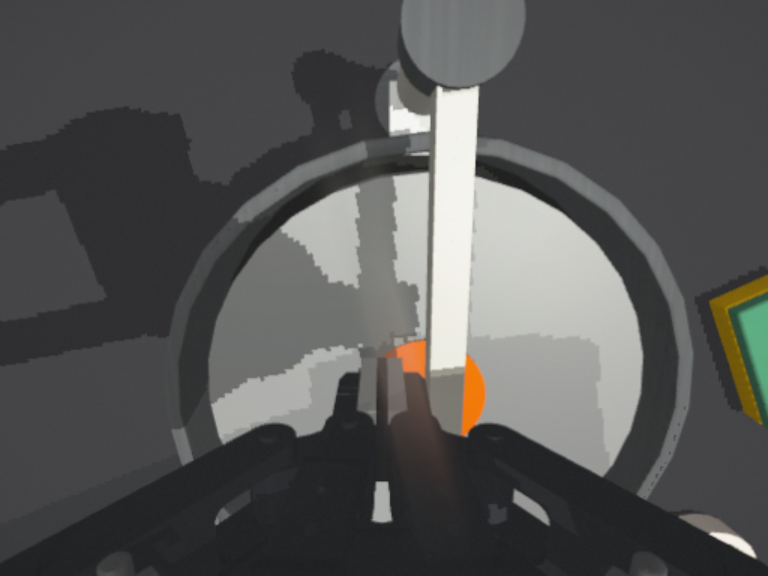

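Emit:
servo_tool(commands="1 -5 1 0 0;1 -10 1 0 0;1 -15 2 0 0;1 -15 2 0 0;1 -5 1 25 0;1 0 0 25 0;1 0 0 25 0;1 0 0 25 0;1 -20 0 20 0;1 -20 0 0 0")

```text
time: 8.5
position: [0.458, 0.1496, 0.2521]
eef_rot: [[0.146, 0.989, 0.006], [0.989, -0.146, 0.001], [0.002, 0.006, -1.0]]
ft_force: [0.5, 0.5, -0.3]
gripper_width: -0.001
```

Run:
```python
from g import *
for n in ("top","side","wrist"):
  f,st=snap(n,n+"5")
print(st["position"],st["time"],st["ft_force"])
```

```text
[0.45597838 0.14956888 0.24912886] 8.6 [ 0.46340872 -0.57244612 -0.10284319]
```

View pics/top5.png

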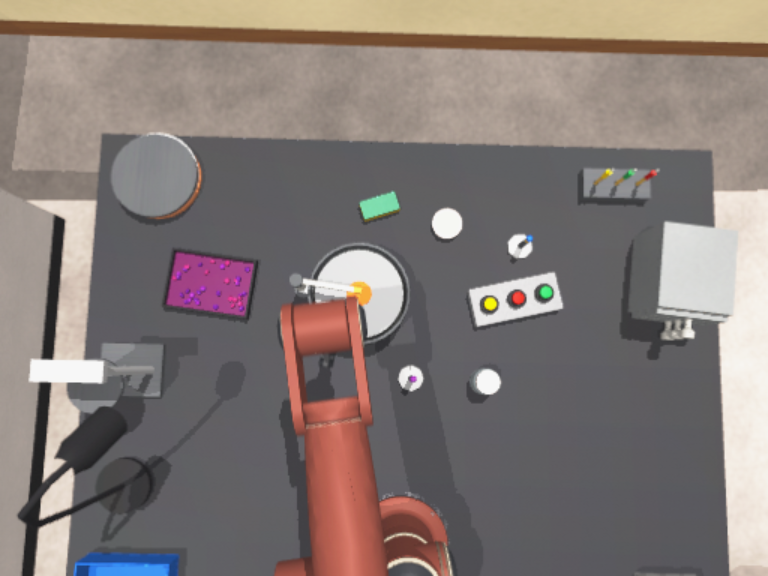

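View pics/wrist5.png

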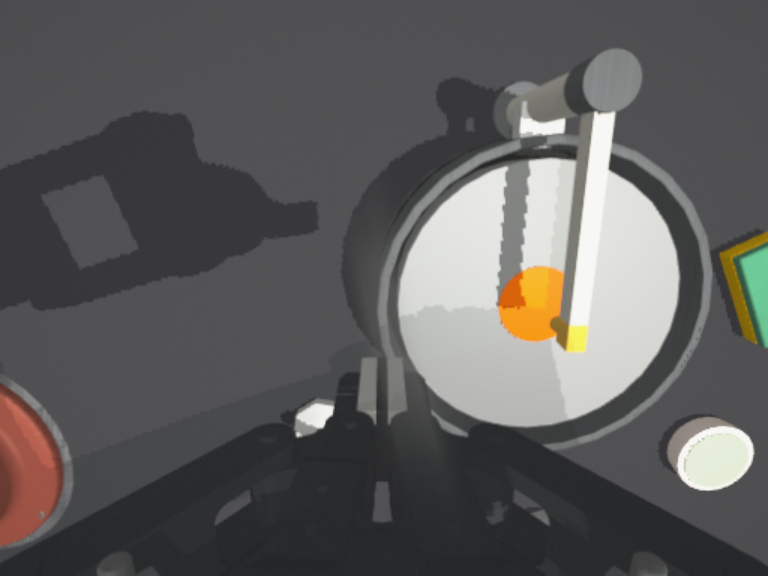

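View pics/side5.png

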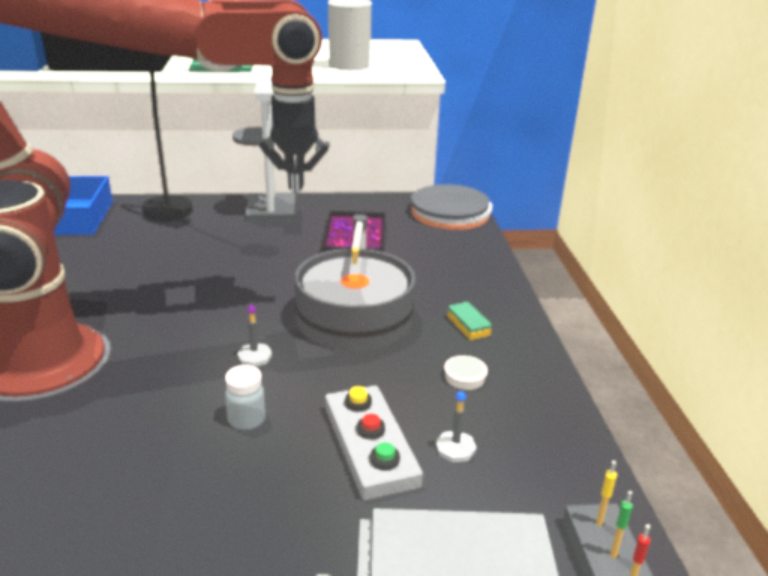

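Run:
```python
from g import *
f,st=load("wrist5"); 
hub=onz(f,[(613/1.5,79/1.5)],.155,st)[0]; ce=onz(f,[(576/1.5,351/1.5)],.151,st)[0]; nz=onz(f,[(557/1.5,325/1.5)],.121,st)[0]
m=blobs(f,(8,150,120),(20,255,255),(325,170,380,232))[1]; ys,xs=np.nonzero(m)
pl=[(xs[ys==y].min(),y) for y in range(182,224)]; q=onz(f,pl,.083,st)[:,:2]
A=np.c_[2*q,np.ones(len(q))]; s=np.linalg.lstsq(A,(q**2).sum(1),rcond=None)[0]; c=s[:2];print("orange",c,np.sqrt(s[2]+c@c))
an=lambda v:np.degrees(np.arctan2(v[1],v[0]))%360
print(hub,ce,nz,an(ce[:2]-hub[:2]),an(c-hub[:2]),np.linalg.norm(c-hub[:2]))
```

```text
orange [0.56329703 0.10731916] 0.027590079548575643
[0.58183159 0.24172399 0.155     ] [0.56259596 0.10079448 0.151     ] [0.56294763 0.10559036 0.121     ] 262.22766227694945 262.14837655842825 0.1356767757560627
```

Emit:
servo_tool(commands="1 11 -43 0 0;1 11 -43 0 0;1 11 -43 0 0;1 11 -43 0 0;1 11 -43 0 0;1 11 -43 0 0;1 11 -43 0 0;1 11 -43 0 0;1 11 -43 0 0;1 11 -43 0 0")

```text
time: 9.65
position: [0.5676, -0.2828, 0.2468]
eef_rot: [[0.146, 0.989, -0.001], [0.989, -0.146, 0.001], [0.001, -0.001, -1.0]]
ft_force: [0.9, 0.8, 0.2]
gripper_width: -0.004
```

Emit:
servo_tool(commands="1 6 -22 -20 0;1 6 -20 -20 0;1 0 0 -20 0;1 0 0 -20 0;1 0 0 -20 0;1 0 0 -20 0;1 0 0 0 0;1 0 0 0 0;1 0 0 0 0;1 0 0 0 0")

```text
time: 10.65
position: [0.5802, -0.3233, 0.13]
eef_rot: [[0.145, 0.989, 0.002], [0.989, -0.145, -0.002], [-0.001, 0.002, -1.0]]
ft_force: [0.4, 0.2, -0.2]
gripper_width: -0.004
```

Run:
```python
from g import *
f,st=snap("wrist","wrist6"); print(st["position"],st["time"],st["ft_force"],np.round(st["eef_rot"],3)[:,0])
for n,lo,hi in(("g",(45,120,60),(80,255,255)),("r",(0,150,80),(8,255,255)),("y",(23,150,80),(35,255,255))):
  print(n,[(c*1.5,a,onz(f,c,.054,st)[0].round(4)) for c,a in blobs(f,lo,hi,minA=60)[0]])
```

```text
[ 0.58021269 -0.32329856  0.12997523] 10.65 [ 0.36476614  0.22853195 -0.21663864] [ 0.145  0.989 -0.001]
g [(array([383.655, 313.455]), np.int32(582), array([ 0.5817, -0.3261,  0.054 ]))]
r [(array([328.65, 182.88]), np.int32(1225), array([ 0.5656, -0.2586,  0.054 ]))]
y [(array([269.85,  39.06]), np.int32(1743), array([ 0.5514, -0.1958,  0.054 ]))]
```

View pics/wrist6.png

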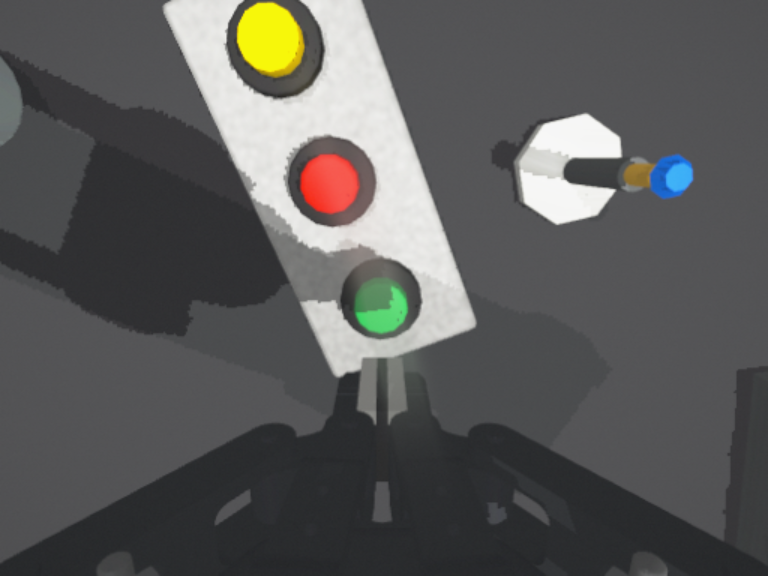

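Emit:
servo_tool(commands="1 0 1 -10 0;1 0 0 -12 0;1 0 0 -12 0;1 0 0 -12 0;1 0 0 -10 0;1 0 0 -6 0;1 0 0 -4 0;1 0 0 -4 0;1 0 0 0 0;1 0 0 0 0")

```text
time: 11.7
position: [0.5797, -0.3219, 0.0587]
eef_rot: [[0.145, 0.989, 0.001], [0.989, -0.145, -0.0], [-0.0, 0.001, -1.0]]
ft_force: [0.6, 0.0, 0.0]
gripper_width: 0.003
```

Emit:
servo_tool(commands="1 0 0 -1 0;1 0 0 -1 0;1 0 0 -1 0;1 0 0 -1 0;1 0 0 -1 0;1 0 0 -1 0;1 0 0 -1 0;1 0 0 -1 0;1 0 0 0 0;1 0 0 0 0")

```text
time: 12.7
position: [0.5795, -0.3217, 0.0505]
eef_rot: [[0.145, 0.989, 0.0], [0.989, -0.145, 0.0], [0.0, 0.0, -1.0]]
ft_force: [-0.1, 0.5, 1.9]
gripper_width: -0.001
```

Run:
```python
from g import *
f,st=snap("side","side7"); print(st["position"],st["ft_force"])
im=f["image"][240:340,200:310,::-1]; cv2.imwrite("pics/c7.png",cv2.resize(im,None,fx=6,fy=6,interpolation=cv2.INTER_CUBIC))
```

```text
[ 0.5794529  -0.32174177  0.05045256] [-0.12606718  0.52639617  1.92393852]
```

View pics/c7.png

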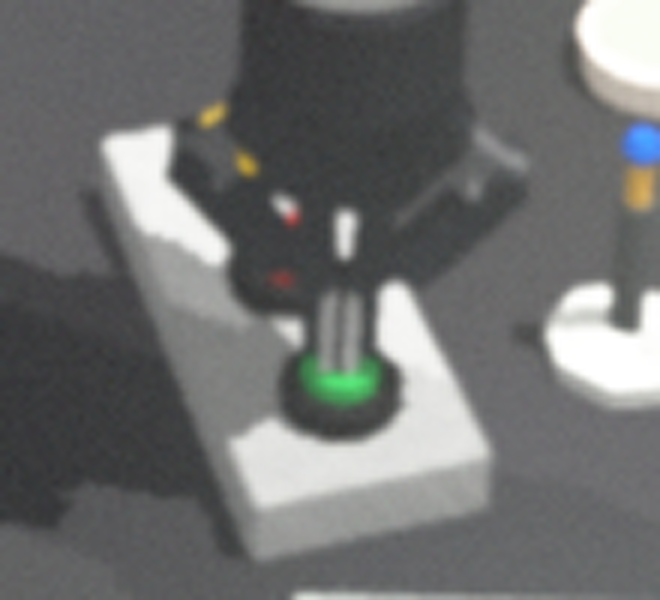

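Emit:
servo_tool(commands="1 0 0 -1 0;1 0 0 -1 0;1 0 0 -0.5 0;1 0 0 -0.5 0;1 0 0 -0.5 0;1 0 0 -0.3 0;1 0 0 0 0;1 0 0 0 0;1 0 0 0 0;1 0 0 0 0")

```text
time: 13.75
position: [0.5795, -0.3218, 0.0466]
eef_rot: [[0.145, 0.989, 0.0], [0.989, -0.145, -0.0], [-0.0, 0.0, -1.0]]
ft_force: [-1.5, 0.6, 3.9]
gripper_width: -0.005
```

Emit:
servo_tool(commands="1 0 0 -0.4 0;1 0 0 -0.3 0;1 0 0 0 0;1 0 0 0 0;1 0 0 0 0;1 0 0 0 0;1 0 0 0 0;1 0 0 0 0;1 0 0 0 0;1 0 0 0 0")

```text
time: 14.75
position: [0.5795, -0.3218, 0.046]
eef_rot: [[0.145, 0.989, 0.0], [0.989, -0.145, -0.0], [-0.0, 0.0, -1.0]]
ft_force: [-1.3, 1.2, 5.5]
gripper_width: 0.006
```

Emit:
servo_tool(commands="1 0 0 1 0;1 0 0 2 0;1 0 0 3 0;1 0 0 5 0;1 0 0 10 0;1 0 0 20 0;1 0 0 20 0;1 0 0 20 0;1 0 0 20 0;1 0 0 20 0")

```text
time: 15.75
position: [0.5792, -0.3216, 0.1679]
eef_rot: [[0.145, 0.989, -0.0], [0.989, -0.145, 0.0], [0.0, -0.0, -1.0]]
ft_force: [-0.6, -0.4, -0.1]
gripper_width: -0.001
```

Emit:
servo_tool(commands="1 -10 -20 15 0;1 -20 -30 15 0;1 -20 -30 0 0;1 -20 -30 0 0;1 -20 -30 0 0;1 0 0 0 0;1 0 0 0 0;1 0 0 0 0;1 0 0 0 0;1 0 0 0 0")

```text
time: 16.75
position: [0.4901, -0.4608, 0.1968]
eef_rot: [[0.144, 0.99, -0.0], [0.99, -0.144, 0.0], [0.0, -0.0, -1.0]]
ft_force: [-1.1, 0.3, -0.1]
gripper_width: 0.003
```

Run:
```python
from g import *
f,st=snap("top","top8"); print(st["position"],st["time"],st["ft_force"])
s,_=snap("side","side8")
im=np.hstack([cv2.resize(x[:,:,::-1],None,fx=4,fy=4,interpolation=cv2.INTER_CUBIC) for x in (s["image"][130:260,180:280],s["image"][240:370,200:295])]); cv2.imwrite("pics/c8.png",im)
o,_=load("side0")
for b in((240,290,275,320),): 
  for x in (o,s): print(blobs(x,(45,120,60),(80,255,255),b)[0])
t0,_=load("top0"); d=cv2.absdiff(t0["image"],f["image"]).max(2); print("done")
```

```text
[ 0.4900698  -0.46080573  0.19681616] 16.75 [-1.11952564  0.33467363 -0.05763639]
[(array([256.74, 300.26]), np.int32(97))]
[(array([256.52, 300.43]), np.int32(102))]
done
```

View pics/top8.png

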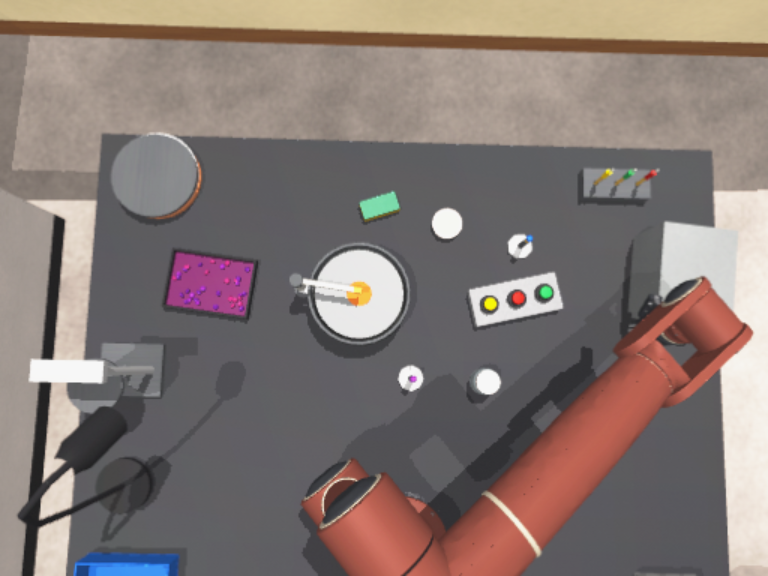

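View pics/c8.png

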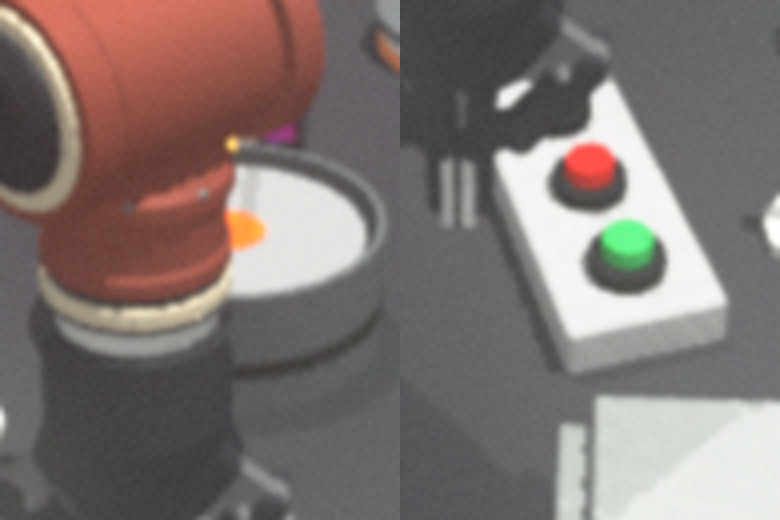

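Emit:
servo_tool(commands="1 -5 5 10 0;1 -5 5 10 0;1 -5 5 10 0;1 -5 5 10 0;1 -5 5 10 0;1 0 0 0 0;1 0 0 0 0;1 0 0 0 0;1 0 0 0 0;1 0 0 0 0")

```text
time: 17.85
position: [0.4643, -0.4366, 0.246]
eef_rot: [[0.145, 0.989, -0.001], [0.989, -0.145, 0.001], [0.001, -0.001, -1.0]]
ft_force: [0.9, -0.3, -0.3]
gripper_width: 0.001
```

Run:
```python
from h import *
st=robot.observe(); print(st["position"],st["ft_force"],st["time"]); print(robot.finish_job())
```

```text
[ 0.4643242  -0.43663894  0.24598522] [ 0.91294082 -0.31331445 -0.25829347] 17.85
the job is handed in; nothing more can be done
None
```

I pushed the spout round with the shut fingertips until its nozzle hung over the orange disc. Then I pressed the green button right down, let it come up and handed the job in at 17.9 s.

- **Spout:** the wrist picture taken after I let go put the bar at 262.2° and the disc's centre at 262.1°, with the nozzle about 2 mm from that centre. The top view taken after the press still shows it over the disc.
- **Green button:** the fingertips went down to about 46 mm, which is roughly the full 8 mm of travel, at 5.5 N. The side view afterwards shows the button back at its starting height, matching the first picture to within 0.3 px.
- **Everything else:** in the final top view, checked by eye, the loose items are where they started. The fingertips stayed about 45 mm above the lap, and nothing touched the red or yellow buttons. At hand-in the arm was clear, with about 1 N on the force sensor, which is its noise level.

**Checks that disagreed:**
- The side camera put the green button about 7 mm further along -y than the top camera did. I put this down to the button's visible side and used the top and wrist values. The side close-up during the press showed the tips well centred.
- In the last side view the arm hid part of the spout, so only the top view confirms its position after the press.

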